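# Show the compact phone to the inspection camera

## Robot

A 6-joint arm with a two-finger parallel gripper is mounted at the origin on the work surface. World frame = base frame: x ahead of the robot, y to its left, z up, the work surface at z = 0. Lengths are in m, angles in rad, forces in N, time in s.
With the tool pointing down it reaches from about 0.35 to 0.775 m from the base axis. Payload 7.3 kg.
Tool frame: the origin (TCP) lies at the centre of the arm's flange, where the gripper is bolted on; the fingertips stand 178 mm ahead of it and the grasp point (between the pads) lies 159 mm ahead of it; z points along the fingers, y is the line along which they close (so a half turn about z gives the same grasp; the last joint's range is limited). The gripper opens to 92 mm and grips with 3 to 60 N. Pads are 19 mm wide; open, the fingers measure 130 mm over their backs; the gripper's body (75 mm by 190 mm) begins 47 mm behind the grasp point.
Start: joints at [-1.407, 0.342, 1.524, -0, 1.275, -0.146], TCP at [0.16, -0.5, 0.405] pointing down, gripper open.
Joint ranges: [-2.53, 2.53], [-0.77, 2.02], [0.04, 2.7], [-1, 4.14], [0.28, 2.66], [-3.11, 3.11]. Speed limits (rad/s): [2.57, 2.57, 3.14, 3.14, 3.14, 3.14].

## Interface

Orientations are given as [roll, pitch, yaw] about the fixed x, y, z axes, in that order (R = Rz(yaw) Ry(pitch) Rx(roll)).
In Python, from cell import telemetry, vision, ticket gives the robot as it stands.
- The arm moves only by the shell command python3 -m crank 'ROWS' [FORCE]. ROWS is JSON, a list of rows, each a list of 5 numbers: the gripper command: -1 is shut, 1 is fully open, values between are in proportion, then the shift along the tool's x, y, z in mm, then the turn about the tool's z in rad. In form: [[fingers, dx, dy, dz, roll], ...]. A call has 1 to 12 rows; each row is the pose to reach, as a shift and turn from the pose commanded when the call began, along the tool's axes at that moment; what a row does not reach only later rows make up. A row lasts 1/12 s, in which the tool goes at most 41.7 mm and 7.16 degrees, less where a joint would pass 70% of its speed; a pose out of reach is approached as far as the arm can. A call with a gripper value outside its range is refused whole. The fingers move at their own pace and stop on an object; FORCE is the grip in N (left out, the last holds). Time passes only in rows, so rows that repeat a pose let the fingers close. It gives the time, the measured TCP pose, the force, the opening and the grip force at its end, in the units of the state.
- telemetry.observe(): the state, without advancing time (a new reading comes with each control period).
- vision.read_camera(name): name is "side" or "top"; returns (picture, depth): 400x640x3 uint8, red, green, blue; 400x640 float32, m along the optical axis (not along the pixel's ray), 0 where there is no reading.
- vision.get_calibration(name): a dict with "camera_matrix" (3x3 intrinsics, pixels), "rvec" (rotation vector, rad) and "tvec" (3), from world to camera coordinates, as OpenCV has them. Camera axes: x right, y down, z forward; pixel columns grow to the right and rows downward; lengths in m; the calibration is good to about 2 mm. A picture is of the moment at which its call begins. get_calibration takes no time and is no camera call.
- ticket.hand_in(): hands the job in; it is judged then, once.
The state is a dict: "time": time; "qpos": joint angles; "qvel": joint speeds; "joint_efforts": joint torques, N m; "tool_pos": TCP position; "tool_rot": TCP orientation; "contact_force": force on the tool from outside, world axes, zero at the start; "torque": the same for the moment, N m; "opening": finger opening in m; "grip_force": force on a finger pad.
Only numpy, scipy, OpenCV 4.12 (cv2) and the standard library are available. Lean on these libraries where they do the work, as an engineer would, in place of code of your own. Each camera call takes 0.05 s, during which the arm holds its last target. There are 200 camera calls.

## Task

Open the lidded phone box by its lid's bar handle until the lid rests back on its stop, then take out the smallest of the three phones and hold it up in front of the inspection camera: at lens height, centred on the lens, 12 cm from the lens front, screen squarely towards the lens and long edges level. Finish while still holding it there, in the air and still, with the lid left open. Leave the other two phones in the box, do not knock the camera, and do not disturb the other things on the bench.

Things in the scene. Friction and masses are not known exactly. Their poses are not given: they have to be found in the camera images.
- box: grey plastic box fixed to the bench, 172 (x) by 212 (y) by 50 mm high, 98 mm with lid shut; origin: centre of its underside; x points from its front (robot side) to the hinge side. Grey foam inside, top 45 mm above the bench, with 3 slots along x at y = -64, 0, +64 mm, 12 mm wide, 162 long, floor 12 mm above the bench. In each a phone stands on a long edge, screen to +y; which is in which varies.
- lid (a joint): hinge of the box's deep grey lid (172 by 212 mm, 48 mm deep, 0.35 kg), along the box's y axis at its far upper edge; rad: 0 shut, grows as the lid lifts, 1.75 is the stop, where the lid leans a little back beyond upright. Let go below about 1.1 it falls shut; beyond about 1.35 it falls gently open to the stop by itself.
- lid_hinge (a point): centre of the hinge axis: 86 mm along x from the box's centre, 50.5 mm above the bench. Its axes turn with the lid; with the lid shut they are the box's.
- lid_handle (a point): middle of the round steel bar handle on the lid's front wall: bar 12 mm thick, 110 mm long along the box's y, its centre 45 mm off the wall (39 mm gap) and 80.5 mm above the bench when shut. From the hinge axis, lid shut: 217 mm to the front, 30 mm up; it turns with the lid. Pinched from above across the bar, it turns between the fingers.
- phone: the compact phone, smallest of the three: 124 (x) by 9 (y, thickness) by 62 mm (z), 0.14 kg, origin at its centre. The black screen is its +y face; the other face is bare aluminium with a small raised camera square in a corner. In the slot z is up, its centre 43 mm and top edge 74 mm above the bench: the upper 29 mm stand clear of the foam.
- phone_b: a large phone of the same make: 150 by 9 by 73 mm, standing in another slot, origin at its centre, same axes; stays where it is
- phone_c: the other large phone, the same as phone_b; stays where it is
- camera: inspection camera on a stand, fixed to the bench left or right of the box: aluminium base plate 350 by 160 by 12 mm (x = -70 to +280, y = +-80 mm), square column 270 mm high. Its x axis is level and points from the lens back through the camera, which looks along -x. Origin: on the bench, under the point 120 mm in front of the lens.
- lens (a point): middle of the lens front, in the white ring light (80 mm across): 200 mm above the bench, at x = 120 mm, y = 0 of the camera; axes as the camera's. The phone's centre belongs 120 mm in front of it, at x = -120 mm, y = 0, z = 0 of these axes.
- screwdriver_a: black precision screwdriver, 150 mm, lying on the mat between the box and the camera; leave alone
- screwdriver_b: black precision screwdriver, 140 mm, lying near the robot; leave alone
- brush: black brush, 150 mm, lying near the robot; leave alone
- tweezers: steel tweezers, 120 mm, lying near the robot; leave alone
- screw_tray: white tray with compartments, 90 by 120 by 22 mm, at the left of the mat; leave alone
- dispenser: white bottle, 56 mm across, 130 mm high, at the right of the mat; leave alone

How it is judged:
By the outcome, as a careful person would: the job done as asked, in the order asked, and still so for the second after the job is handed in, while the arm keeps its last pose, push and grip.
It also fails if it takes over 56 s, if anything falls off the work surface, if the arm or the gripper's body presses on something with over 40 N, if the wrist force passes 120 N, or if a joint passes its speed limit or range.

## Working session

There is one attempt and no reset: what is moved stays moved. The work goes in short steps, Python scripts to look and compute and a shell command to move; the robot and the scene stay as the last step left them, time stands still between calls to the robot, and variables do not carry over. Pictures are saved under pics/ and viewed, at most 10 in all, crops included, and the job is handed in when it is done.

```bash
ls; mkdir -p pics; python3 - <<'E'
from cell import telemetry, vision
import cv2
for n in ("side","top"):
    im,d=vision.read_camera(n); cv2.imwrite(f"pics/{n}0.png",im[:,:,::-1]); 
    import numpy as np; np.save(f"pics/{n}0d.npy",d)
    c=vision.get_calibration(n); R=cv2.Rodrigues(np.array(c["rvec"]))[0]; print(n,c["camera_matrix"],R,-R.T@np.array(c["tvec"]).ravel())
print(telemetry.observe())
E
```

```text
pics
side [[373.09485514   0.         321.5835424 ]
 [  0.         373.09485514 198.44825546]
 [  0.           0.           1.        ]] [[-0.99458112 -0.10187254  0.02074565]
 [-0.08229881  0.64956069 -0.75584245]
 [ 0.06352403 -0.75345398 -0.65442479]] [0.47102988 0.77812496 0.82912309]
top [[396.66155035   0.         323.37638438]
 [  0.         396.66155035 199.29310627]
 [  0.           0.           1.        ]] [[ 0.00670475 -0.99997445 -0.00247925]
 [-0.99372355 -0.00638595 -0.11168137]
 [ 0.11166268  0.00321248 -0.99374097]] [0.41516473 0.00827288 1.24011931]
{'time': 0.1, 'qpos': array([-1.40699633e+00,  3.42600881e-01,  1.52489235e+00, -1.60540930e-06,
        1.27541185e+00, -1.45984448e-01]), 'qvel': array([ 0.00158464, -0.00184944, -0.00340359,  0.00080179,  0.00022421,
       -0.00021228]), 'joint_efforts': array([ 1.92255713e-03, -4.32003486e+01, -2.44693887e+01,  7.19511090e-02,
        5.25795948e-02, -5.39829011e-05]), 'tool_pos': array([ 0.16005657, -0.49987817,  0.40415156]), 'tool_rot': array([-3.14029397e+00, -1.89394856e-04,  3.09784787e-01]), 'contact_force': array([-0.48876369,  0.21711051,  0.43156993]), 'torque': array([-0.00809995, -0.02477448, -0.0212304 ]), 'grip_force': 0.0, 'opening': 0.09140756844781621}
```

View pics/top0.png

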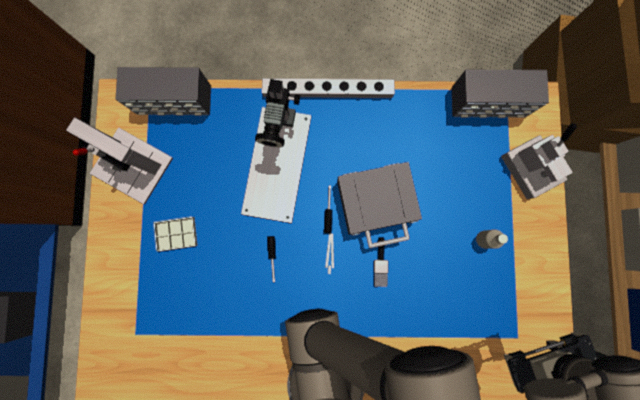

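View pics/side0.png

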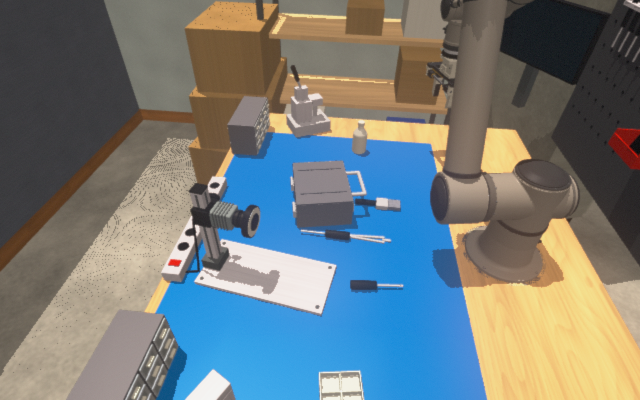

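```bash
cat > h.py <<'E'
import numpy as np, cv2
from cell import vision
def cal(n):
    c=vision.get_calibration(n); return np.array(c["camera_matrix"]),cv2.Rodrigues(np.array(c["rvec"]))[0],np.array(c["tvec"]).ravel()
def onz(n,u,v,z):   # pixel -> world at height z
    K,R,t=cal(n); o=-R.T@t; r=R.T@np.linalg.inv(K)@[u,v,1]; return o+r*(z-o[2])/r[2]
def cloud(n,d):
    K,R,t=cal(n); v,u=np.mgrid[:400,:640]
    p=np.stack([(u-K[0,2])/K[0,0]*d,(v-K[1,2])/K[1,1]*d,d],-1)
    return (p-t)@R
E
python3 - <<'E'
import cv2
im=cv2.imread("pics/top0.png")
cv2.imwrite("pics/c1.png",cv2.resize(im[75:275,230:430],None,fx=3,fy=3,interpolation=cv2.INTER_CUBIC))
from h import *
d=np.load("pics/top0d.npy");P=cloud("top",d)
for (u,v) in [(380,195),(345,200),(410,195),(380,250),(272,200),(276,95),(388,245)]: print(u,v,P[v,u].round(3))
E
```

```text
380 195 [ 0.557 -0.152  0.097]
345 200 [ 0.542 -0.051  0.098]
410 195 [ 0.558 -0.24   0.096]
380 250 [ 0.398 -0.161  0.023]
272 200 [0.55  0.173 0.01 ]
276 95 [0.799 0.137 0.246]
388 245 [ 0.413 -0.189  0.001]
```

View pics/c1.png

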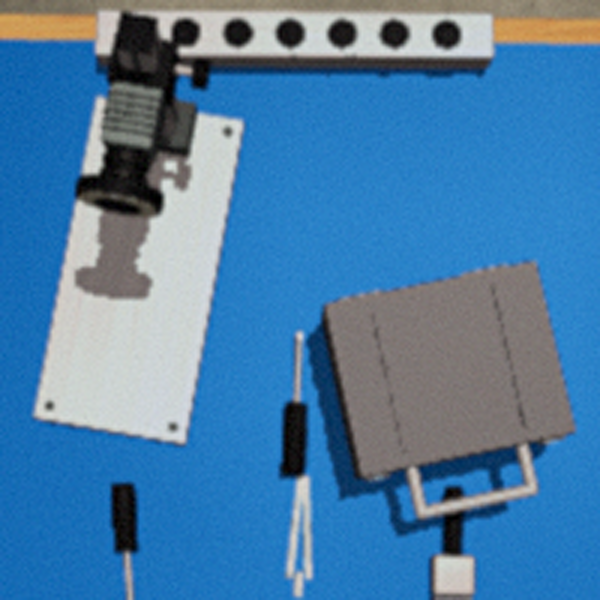

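```bash
python3 - <<'E'
from h import *
d=np.load("pics/top0d.npy");P=cloud("top",d)
c=lambda u,v,z: onz("top",230+(u+.5)/3-.5,75+(v+.5)/3-.5,z)
m=(abs(P[...,2]-.097)<.006)&(P[...,0]<.68)&(P[...,0]>.43)&(P[...,1]<0.0)&(P[...,1]>-.35)
r=cv2.minAreaRect(P[m][:,:2].astype(np.float32)); print("lid",r, P[m].mean(0))
q=np.array([c(u,v,.098) for u,v in [(326,304),(538,262),(576,432),(362,478)]]);print(q.round(4),q.mean(0),np.linalg.norm(np.roll(q,-1,0)-q,axis=1))
for a,b in((3,0),(2,1)): print(np.degrees(np.arctan2(*(q[b]-q[a])[1::-1])))
for a,b in((1,0),(2,3)): print(np.degrees(np.arctan2(*(q[b]-q[a])[1::-1]))-90)
h=np.array([c(420,514,.0805),c(532,490,.0805)]);print("handle",h,h.mean(0),np.linalg.norm(h[0]-h[1]))
p=np.array([c(u,v,.012) for u,v in [(34,417),(185,443),(243,120),(97,95)]]);print("plate",p.round(4),np.linalg.norm(np.roll(p,-1,0)-p,axis=1))
for a,b in((0,3),(1,2)): print(np.degrees(np.arctan2(*(p[b]-p[a])[1::-1])))
e=p[1]-p[0];print(np.degrees(np.arctan2(e[1],e[0]))+90, p[:2].mean(0))
E
```

```text
lid ((0.5288546085357666, -0.1555275022983551), (0.21714460849761963, 0.21266992390155792), 11.952924728393555) [ 0.54982688 -0.1504221   0.09741896]
[[ 0.6121 -0.0312  0.098 ]
 [ 0.6549 -0.2379  0.098 ]
 [ 0.4892 -0.2715  0.098 ]
 [ 0.4438 -0.066   0.098 ]] [ 0.55001667 -0.1516511   0.098     ] [0.21108742 0.16913484 0.21038191 0.17190096]
11.694020411553018
11.448757551319877
11.699969080909739
12.453764566857913
handle [[ 0.40990787 -0.12325314  0.0805    ]
 [ 0.43374677 -0.23194756  0.0805    ]] [ 0.42182732 -0.17760035  0.0805    ] 0.11127789752444797
plate [[0.5066 0.2677 0.012 ]
 [0.4807 0.111  0.012 ]
 [0.8248 0.0546 0.012 ]
 [0.8513 0.2107 0.012 ]] [0.15883771 0.34859828 0.15833281 0.34940728]
-9.381982938876677
-9.298676009319273
-9.373971842658534 [0.49368039 0.18932531 0.012     ]
```

```bash
cat >> h.py <<'E'
def rel(cmd,tgt): # cmd,tgt: x,y,z,yaw (tool down) -> dx,dy,dz mm, roll
    c,s=np.cos(cmd[3]),np.sin(cmd[3]); d=np.subtract(tgt,cmd)
    return np.round([1e3*(c*d[0]+s*d[1]),1e3*(s*d[0]-c*d[1]),-1e3*d[2],-d[3]],4)
E
python3 -m crank '[[-0.3,20,-13,5,-0.11],[-0.3,50,-32,10,-0.23],[-0.3,84,-55,15,-0.355],[-0.3,118,-77,20,-0.48],[-0.3,152,-99,25,-0.605],[-0.3,186,-121,30,-0.73],[-0.3,220,-143,35,-0.855],[-0.3,254,-165,40,-0.98],[-0.3,288,-187,45,-1.105],[-0.3,318,-207,50,-1.23],[-0.3,338,-220,55,-1.355],[-0.3,347.5,-226.7,60,-1.4687]]' 20
python3 -m crank '[[-0.3,0,0,0,0],[-0.3,0,0,0,0],[-0.3,0,0,0,0]]'
```

```text
time: 1.1
tool_pos: [0.4233, -0.1756, 0.3442]
tool_rot: [3.141, -0.001, 1.788]
contact_force: [-0.0, -0.5, 0.2]
opening: 0.0321
grip_force: 0.0
time: 1.35
tool_pos: [0.4216, -0.1787, 0.3448]
tool_rot: [-3.141, 0.0, 1.775]
contact_force: [0.3, 0.3, -0.1]
opening: 0.0322
grip_force: 0.0
```

```bash
python3 -m crank '[[-0.3,0,0,20,0],[-0.3,0,0,45,0],[-0.3,0,0,70,0],[-0.3,0,0,90,0],[-0.3,0,0,105,0],[-0.3,0,0,105,0],[-0.3,0,0,105,0]]'
python3 - <<'E'
from h import *
im,d=vision.read_camera("side");cv2.imwrite("pics/s1.png",cv2.resize(im[120:270,260:460,::-1],None,fx=3.5,fy=3.5,interpolation=cv2.INTER_CUBIC))
E
```

```text
time: 1.93
tool_pos: [0.4215, -0.1791, 0.2397]
tool_rot: [-3.141, -0.001, 1.775]
contact_force: [-0.0, -0.0, 0.3]
opening: 0.0321
grip_force: 0.0
```

View pics/s1.png

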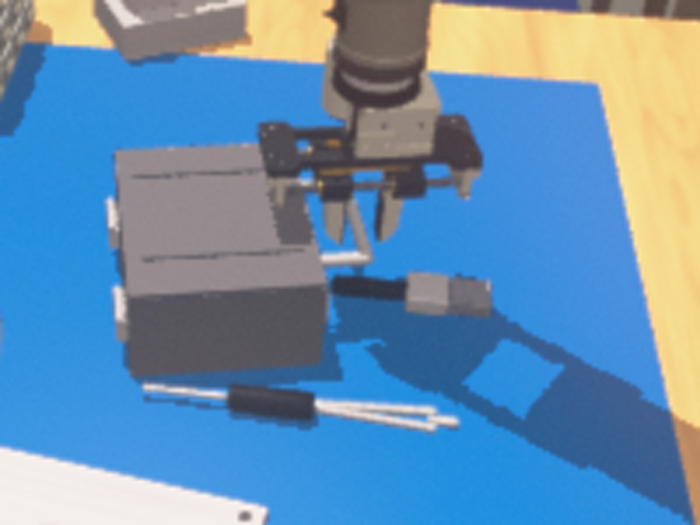

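The picture shows the bar, at crop (360,225), running between the two fingers. I'll close them and compute the arc.

```bash
python3 -m crank '[[-1,0,0,0,0],[-1,0,0,0,0],[-1,0,0,0,0],[-1,0,0,0,0],[-1,0,0,0,0],[-1,0,0,0,0]]' 25
python3 -c "
import numpy as np
for t in np.linspace(0,1.74,30):
    a=t+.1374; print(round(t,2), round(217-219.06*np.cos(a)), round(30-219.06*np.sin(a)),end=' | ')"
```

```text
time: 2.48
tool_pos: [0.4242, -0.1779, 0.241]
tool_rot: [3.134, 0.003, 1.778]
contact_force: [12.7, 6.3, -3.3]
opening: 0.0108
grip_force: 25.0
0.0 0 0 | 0.06 2 -13 | 0.12 5 -26 | 0.18 9 -38 | 0.24 13 -51 | 0.3 19 -63 | 0.36 24 -75 | 0.42 31 -86 | 0.48 38 -97 | 0.54 46 -107 | 0.6 55 -117 | 0.66 64 -127 | 0.72 74 -136 | 0.78 84 -144 | 0.84 95 -152 | 0.9 106 -159 | 0.96 117 -165 | 1.02 129 -171 | 1.08 141 -176 | 1.14 154 -180 | 1.2 166 -183 | 1.26 179 -186 | 1.32 192 -188 | 1.38 205 -189 | 1.44 218 -189 | 1.5 232 -189 | 1.56 245 -187 | 1.62 258 -185 | 1.68 270 -182 | 1.74 283 -179 |
```

```bash
python3 -m crank '[[-1,0,3,0,0],[-1,0,4,-7,0],[-1,0,5,-13,0],[-1,0,8,-26,0],[-1,0,12,-38,0],[-1,0,16,-51,0],[-1,0,22,-63,0],[-1,0,27,-75,0],[-1,0,34,-86,0],[-1,0,41,-97,0],[-1,0,49,-107,0],[-1,0,49,-107,0]]'
```

```text
time: 3.48
tool_pos: [0.4704, -0.1679, 0.3488]
tool_rot: [3.14, 0.002, 1.779]
contact_force: [-1.7, -2.0, -0.1]
opening: 0.0111
grip_force: 25.0
```

```bash
python3 -m crank '[[-1,0,9,-10,0],[-1,0,18,-20,0],[-1,0,28,-29,0],[-1,0,38,-37,0],[-1,0,49,-45,0],[-1,0,60,-52,0],[-1,0,71,-58,0],[-1,0,83,-64,0],[-1,0,95,-69,0],[-1,0,108,-73,0],[-1,0,120,-76,0],[-1,0,133,-79,0]]'
python3 -m crank '[[-1,0,13,-2,0],[-1,0,26,-3,0],[-1,0,39,-3,0],[-1,0,53,-3,0],[-1,0,66,-1,0],[-1,0,78,1,0],[-1,0,88,3,0],[-1,0,95,5,0],[-1,0,100,6,0],[-1,0,100,6,0]]'
```

```text
time: 4.48
tool_pos: [0.5995, -0.1405, 0.426]
tool_rot: [-3.14, -0.001, 1.778]
contact_force: [-1.3, -1.1, 2.9]
opening: 0.011
grip_force: 25.0
time: 5.32
tool_pos: [0.6982, -0.1196, 0.4191]
tool_rot: [-3.141, -0.001, 1.779]
contact_force: [0.4, 2.4, 1.3]
opening: 0.0111
grip_force: 25.0
```

```bash
python3 -m crank '[[-0.3,0,0,0,0],[-0.3,0,0,0,0],[-0.3,0,0,0,0],[-0.3,0,0,-10,0],[-0.3,0,0,-25,0],[-0.3,0,0,-45,0],[-0.3,0,0,-45,0]]'
python3 -m crank '[[-0.3,-5,-20,0,-0.1],[-0.3,-20,-55,0,-0.22],[-0.3,-40,-90,0,-0.34],[-0.3,-65,-120,0,-0.46],[-0.3,-90,-150,0,-0.58],[-0.3,-115,-180,0,-0.7],[-0.3,-140,-210,0,-0.82],[-0.3,-160,-235,0,-0.94],[-0.3,-180,-255,0,-1.06],[-0.3,-190,-270,0,-1.18],[-0.3,-200,-280,0,-1.3],[-0.3,-200,-280,0,-1.42]]'
python3 - <<'E'
from h import *
im,d=vision.read_camera("top");np.save("pics/t2d.npy",d)
cv2.imwrite("pics/t2.png",cv2.resize(im[110:270,300:460,::-1],None,fx=3.7,fy=3.7,interpolation=cv2.INTER_CUBIC))
im,d=vision.read_camera("side");np.save("pics/s2d.npy",d)
cv2.imwrite("pics/s2.png",cv2.resize(im[100:260,250:450,::-1],None,fx=3.7,fy=3.7,interpolation=cv2.INTER_CUBIC))
E
```

```text
time: 5.9
tool_pos: [0.6975, -0.1202, 0.4702]
tool_rot: [3.135, 0.004, 1.778]
contact_force: [0.8, -0.4, 1.5]
opening: 0.0318
grip_force: 0.0
time: 6.9
tool_pos: [0.463, -0.3758, 0.4647]
tool_rot: [-3.14, -0.001, -3.082]
contact_force: [0.9, 0.5, 0.1]
opening: 0.0321
grip_force: 0.0
```

View pics/t2.png

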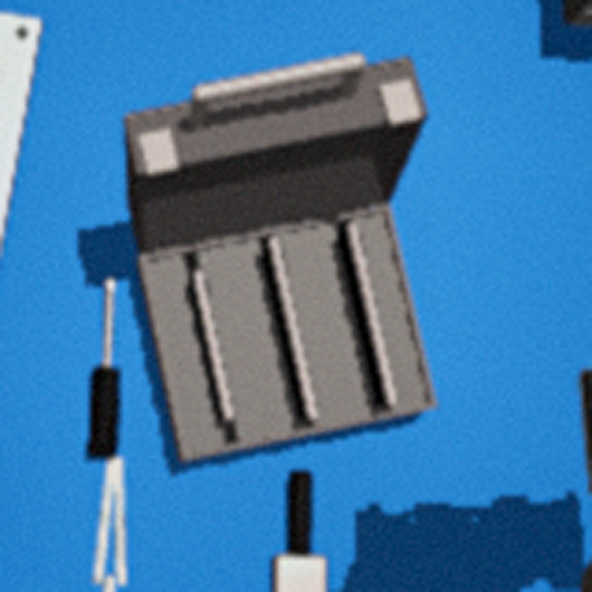

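View pics/s2.png

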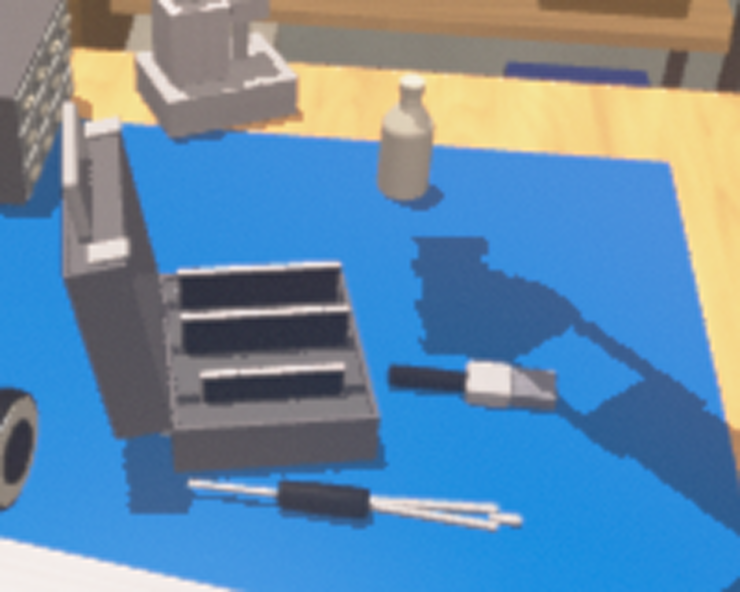

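The lid is open. The compact phone is in the left (+y) slot, with its top edge running from (199,270) to (230,422) in the top crop.

```bash
python3 - <<'E'
from h import *
from cell import telemetry
c=lambda u,v,z: onz("top",300+(u+.5)/3.7-.5,110+(v+.5)/3.7-.5,z)
q=np.array([c(199,268,.074),c(230,422,.074)]);m=q.mean(0);print(q,m,np.linalg.norm(q[0]-q[1]))
e=q[0]-q[1];print(np.degrees(np.arctan2(e[1],e[0])))
s=lambda u,v,z: onz("side",250+(u+.5)/3.7-.5,100+(v+.5)/3.7-.5,z)
a=np.array([s(202,375,.074),s(345,367,.074)]);print("side",a,a.mean(0))
k=np.radians(11.9);R=np.array([[np.cos(k),-np.sin(k)],[np.sin(k),np.cos(k)]])
print("box coords",R.T@(m[:2]-[.55,-.151]),R.T@(a.mean(0)[:2]-[.55,-.151]),"slot",np.array([.55,-.151])+R@[0,.064])
o=telemetry.observe();print(o["qpos"],o["tool_pos"],o["tool_rot"])
E
```

```text
[[ 0.59829125 -0.07690567  0.074     ]
 [ 0.47481306 -0.10129411  0.074     ]] [ 0.53655216 -0.08909989  0.074     ] 0.12586365589398701
11.172802190931739
side [[ 0.59589666 -0.07275823  0.074     ]
 [ 0.47873599 -0.09778405  0.074     ]] [ 0.53731633 -0.08527114  0.074     ]
box coords [-0.00039477  0.06334282] [0.00114248 0.0669317 ] slot [ 0.53680293 -0.08837542]
[-8.06656856e-01  4.41867684e-01  1.20609449e+00 -9.51932279e-05
  1.49342898e+00 -2.43386917e+00] [ 0.46433445 -0.37410984  0.46477609] [-3.14137784e+00  5.88833684e-05 -3.08516932e+00]
```

```bash
python3 - <<'E'
from h import *
print(rel([.4643,-.3741,.4648,-3.0852],[.5367,-.088,.31,-2.934]))
E
```

```text
[-8.841030e+01  2.815645e+02  1.548000e+02 -1.512000e-01]
```

```bash
python3 -m crank '[[-0.5,-6,20,5,-0.02],[-0.5,-16,50,15,-0.05],[-0.5,-27,85,30,-0.08],[-0.5,-38,120,50,-0.11],[-0.5,-49,155,70,-0.14],[-0.5,-60,190,90,-0.1512],[-0.5,-71,225,110,-0.1512],[-0.5,-80,255,130,-0.1512],[-0.5,-86,273,145,-0.1512],[-0.5,-88.4,281.6,154.8,-0.1512],[-0.5,-88.4,281.6,154.8,-0.1512],[-0.5,-88.4,281.6,154.8,-0.1512]]'
```

```text
time: 8.0
tool_pos: [0.5375, -0.0874, 0.3101]
tool_rot: [-3.141, -0.0, -2.934]
contact_force: [0.7, -0.7, 1.2]
opening: 0.0229
grip_force: 0.0
```

```bash
python3 -m crank '[[-0.5,0,0,10,0],[-0.5,0,0,25,0],[-0.5,0,0,40,0],[-0.5,0,0,55,0],[-0.5,0,0,65,0],[-0.5,0,0,65,0],[-0.5,0,0,65,0]]'
python3 - <<'E'
from h import *
im,d=vision.read_camera("side");cv2.imwrite("pics/s3.png",cv2.resize(im[130:250,270:410,::-1],None,fx=5,fy=5,interpolation=cv2.INTER_CUBIC))
E
```

```text
time: 8.58
tool_pos: [0.5374, -0.0882, 0.245]
tool_rot: [-3.141, -0.0, -2.935]
contact_force: [0.1, -0.0, 0.7]
opening: 0.0231
grip_force: 0.0
```

View pics/s3.png

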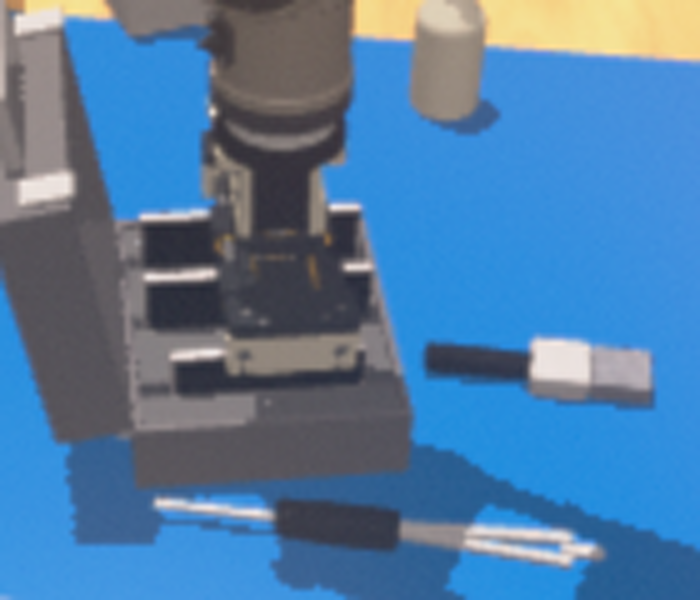

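The gripper straddles the phone at crop (290,350) and has touched nothing. I'll descend and grip.

```bash
python3 -m crank '[[-0.5,0,0,6,0],[-0.5,0,0,12,0],[-0.5,0,0,16,0],[-0.5,0,0,16,0]]'
python3 -m crank '[[-1,0,0,0,0],[-1,0,0,0,0],[-1,0,0,0,0],[-1,0,0,0,0],[-1,0,0,0,0],[-1,0,0,0,0]]' 25
```

```text
time: 8.97
tool_pos: [0.5371, -0.0872, 0.228]
tool_rot: [3.141, -0.001, -2.933]
contact_force: [0.6, 0.2, 0.2]
opening: 0.0231
grip_force: 0.0
time: 9.47
tool_pos: [0.5375, -0.0877, 0.2291]
tool_rot: [-3.14, 0.001, -2.933]
contact_force: [-0.5, -4.1, -1.6]
opening: 0.0088
grip_force: 24.9
```

```bash
python3 -m crank '[[-1,0,0,-3,0],[-1,0,0,-8,0],[-1,0,0,-16,0],[-1,0,0,-28,0],[-1,0,0,-42,0],[-1,0,0,-58,0],[-1,0,0,-76,0],[-1,0,0,-96,0],[-1,0,0,-116,0],[-1,0,0,-136,0],[-1,0,0,-150,0],[-1,0,0,-157,0]]'
python3 - <<'E'
from h import *
print(rel([.5367,-.088,.386,-2.934],[.49,.04,.386,-2.934]), rel([.49,.04,.386,-2.934-1.2],[.50,.1883,.386,1.4076-2*np.pi]))
E
```

```text
time: 10.47
tool_pos: [0.5374, -0.0868, 0.3879]
tool_rot: [-3.141, 0.002, -2.933]
contact_force: [0.6, 0.4, -0.9]
opening: 0.0088
grip_force: 25.0
[ 19.3159 134.8769  -0.      -0.    ] [118.7114  89.4454  -0.       0.7416]
```

```bash
python3 -m crank '[[-1,3,6,0,0.08],[-1,6,14,0,0.17],[-1,10,26,0,0.28],[-1,13,40,0,0.4],[-1,16,54,0,0.52],[-1,19.3,68,0,0.64],[-1,19.3,82,0,0.76],[-1,19.3,96,0,0.88],[-1,19.3,110,0,1.0],[-1,19.3,122,0,1.1],[-1,19.3,130,0,1.16],[-1,19.3,134.9,0,1.2]]'
python3 -m crank '[[-1,5,3,0,0.04],[-1,14,10,0,0.11],[-1,26,20,0,0.2],[-1,42,31,0,0.3],[-1,58,43,0,0.4],[-1,74,55,0,0.5],[-1,90,67,0,0.6],[-1,104,78,0,0.68],[-1,113,85,0,0.72],[-1,118.7,89.4,0,0.7416],[-1,118.7,89.4,0,0.7416],[-1,118.7,89.4,0,0.7416]]'
python3 - <<'E'
from h import *
im,d=vision.read_camera("side");np.save("pics/s4d.npy",d)
cv2.imwrite("pics/s4.png",cv2.resize(im[140:340,160:420,::-1],None,fx=3,fy=3,interpolation=cv2.INTER_CUBIC))
E
```

```text
time: 11.47
tool_pos: [0.49, 0.042, 0.3852]
tool_rot: [-3.141, -0.002, 2.147]
contact_force: [-0.5, -0.8, -1.3]
opening: 0.0089
grip_force: 25.0
time: 12.47
tool_pos: [0.5002, 0.1892, 0.3852]
tool_rot: [-3.14, 0.001, 1.41]
contact_force: [0.1, 1.4, -1.8]
opening: 0.0088
grip_force: 25.0
```

View pics/s4.png

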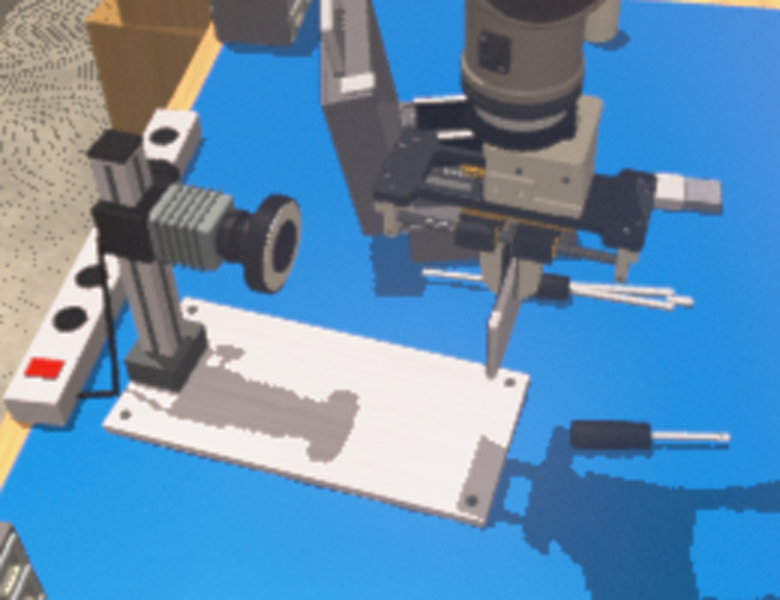

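```bash
python3 - <<'E'
from h import *
d=np.load("pics/s4d.npy");P=cloud("side",d)
s=lambda u,v:(160+(u+.5)/3-.5,140+(v+.5)/3-.5)
ax=np.array([.9867,-.1625,0]);L=np.array([.6812,.1584,.2])
D=P-L; a=D@ax; l=D@[.1625,.9867,0]; z=D[...,2]
m=(abs(a)<.03)&(np.hypot(l,z)<.06)&(d>0)
print(m.sum(),"a pct",np.percentile(a[m],[2,10,25,50,75]),"l",np.percentile(l[m],[2,98]),"z",np.percentile(z[m],[2,98]))
print("ring centre ray at lateral plane:")
K,R,t=cal("side");o=-R.T@t
def plane(u,v,p,n): r=R.T@np.linalg.inv(K)@[*s(u,v),1]; return o+r*((p-o)@n)/(r@n)
print(plane(281,243,L,ax))
# phone: near edge corners on phone's plane through TCP (tool y normal)
T=np.array([.5002,.1885,.3855]); tx=np.array([.1625,.9867,0])
for u,v in[(488,315),(500,320),(489,374),(500,374)]:
    q=plane(u,v,T+tx*.062,tx); print((q-T)@tx,(q-T)@ax,q[2])
m=(abs((P-T)@ax)<.012)&(P[...,2]<.235)&(P[...,2]>.15)&(abs((P-T)@tx)<.09)
Q=P[m];print(m.sum(),np.percentile((Q-T)@tx,[1,50,99]),np.percentile((Q-T)@ax,[1,50,99]),np.percentile(Q[:,2],[1,50,99]))
T2=onz("side",*s(493,316),.231);B=onz("side",*s(494,375),.169);print((T2-T)@tx,(B-T)@tx, T2,B)
E
```

```text
515 a pct [0.00030406 0.00116214 0.00289695 0.00409576 0.01115826] l [-0.02990674  0.03972981] z [-0.0308162   0.03935879]
ring centre ray at lateral plane:
[0.68248664 0.16621247 0.21097364]
0.06199895467999992 0.0010762568431509402 0.2417434061395176
0.06199895468 -0.007702540999275586 0.2392730486382848
0.061998954679999864 -0.0011491134809340383 0.17785864070075497
0.06199895467999992 -0.009463229184413904 0.18070825476223396
301 [-0.0099772   0.03193755  0.06128122] [-0.01041872 -0.00356902  0.01045435] [0.17086241 0.21722236 0.23241545]
0.05249912690100928 0.05486797800776949 [0.50843364 0.24035078 0.231     ] [0.5058495  0.24317714 0.169     ]
```

```bash
python3 -m crank '[[-1,0,4,0,0],[-1,0,10,0,0],[-1,0,19,0,0],[-1,0,29,0,0],[-1,0,39,0,0],[-1,0,48,0,0],[-1,0,56,0,0],[-1,0,61,0,0],[-1,0,63.6,0,0],[-1,0,63.6,0,0],[-1,0,63.6,0,0]]'
python3 - <<'E'
from h import *
from cell import telemetry
o=telemetry.observe();print(o["tool_pos"],o["tool_rot"])
T=o["tool_pos"];L=np.array([.6812,.1584,.2]);ax=np.array([.9867,-.1625,0]);tx=np.array([.1625,.9867,0])
for n in("side","top"):
    im,d=vision.read_camera(n);P=cloud(n,d);D=P-L;a,l,z=D@ax,D@tx,D[...,2]
    m=(abs(a)<.02)&(np.hypot(l,z)<.05)&(d>0)
    print(n,"ring",m.sum(),np.percentile(a[m],[1,5,25,50]),l[m].min(),l[m].max(),z[m].min(),z[m].max())
    m=(abs(a+.12)<.02)&(z<.02)&(z>-.05)&(abs(l)<.09)&(d>0)
    if m.sum(): print(n,"phone",m.sum(),np.percentile(a[m],[5,50,95]),np.percentile(l[m],[0,1,5,95,99,100]),np.percentile(z[m],[0,1,5,95]))
    cv2.imwrite(f"pics/{n}5.png",cv2.resize(im[(140 if n=="side" else 70):(340 if n=="side" else 270),160:420,::-1],None,fx=3,fy=3,interpolation=cv2.INTER_CUBIC)); np.save(f"pics/{n}5.npy",d)
E
```

```text
time: 13.43
tool_pos: [0.5632, 0.1787, 0.3857]
tool_rot: [-3.141, 0.0, 1.408]
contact_force: [-0.1, -0.0, -0.8]
opening: 0.0086
grip_force: 25.0
[0.56315881 0.17869593 0.38574596] [-3.14110621e+00  2.03586527e-04  1.40808318e+00]
side ring 496 [0.0001481  0.00075825 0.00289322 0.00399136] -0.039189847438096774 0.041574693694519056 -0.035860959477337 0.04117899147969317
side phone 204 [-0.12851135 -0.12455863 -0.11657116] [-0.02416998 -0.01541252 -0.00067641  0.06103023  0.0622752   0.06262782] [-0.02966109 -0.02797699 -0.02636019  0.0183876 ]
top ring 239 [-0.00119996 -0.00068758  0.0016317   0.00532617] -0.03941754605697847 0.02916111309123676 -0.032797724654654886 0.04398183442550263
top phone 29 [-0.12914505 -0.12669735 -0.12188298] [-0.062018   -0.06199529 -0.06179889 -0.02430661 -0.02205982 -0.02123881] [-0.0284013  -0.02752189 -0.0248395   0.01734799]
```

View pics/side5.png

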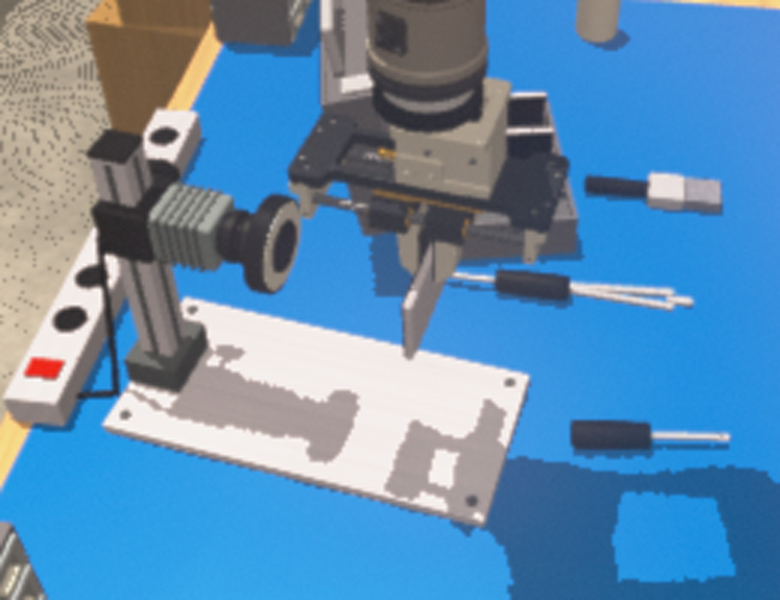

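View pics/top5.png

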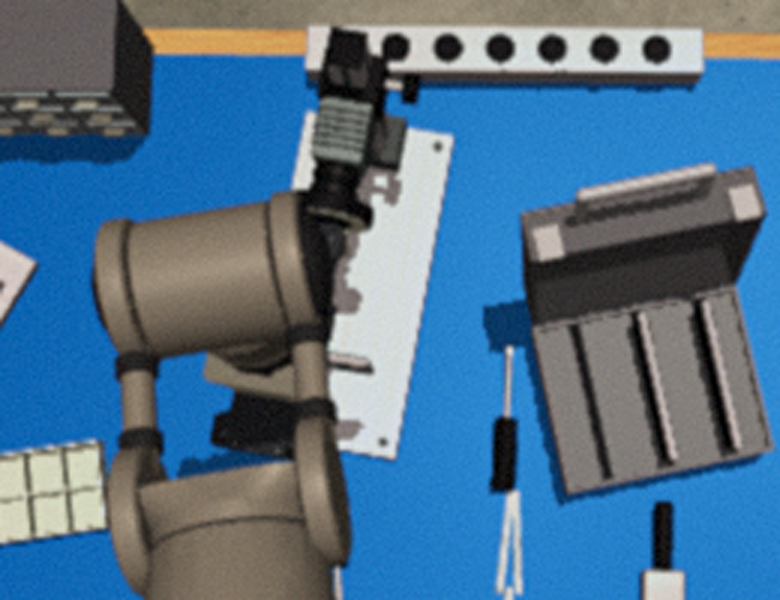

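The pictures show the phone level and square to the lens. The lid is fully open and both large phones are still in place. I'll nudge it about 1 mm, let it settle and hand in.

```bash
python3 -m crank '[[-1,0.3,0.5,0,0],[-1,0.5,1,0,0],[-1,0.5,1,0,0],[-1,0.5,1,0,0],[-1,0.5,1,0,0],[-1,0.5,1,0,0],[-1,0.5,1,0,0],[-1,0.5,1,0,0]]' && python3 -c "
from cell import ticket; print(ticket.hand_in())"
```

```text
time: 14.2
tool_pos: [0.5643, 0.179, 0.3859]
tool_rot: [3.142, 0.0, 1.408]
contact_force: [0.9, -0.0, -1.0]
opening: 0.0092
grip_force: 25.0
the job is handed in; nothing more can be done
None
```

The job is handed in at 14.2 s: the lid is open on its stop, the other two phones are in the box, and the compact phone is held still, square to the lens and about 12 cm from it (I estimate within 1–2 mm); no verdict came back.

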